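Feed a terminal strip home through a covered guide with a push stick

TASK

Take the wooden push stick by its grip block and, with its blade, feed the terminal strip from the open trough through the covered guide until it is fully home against the depth stop hidden inside. The brake block in the tunnel drags with about 4 newtons and is not the stop: press the strip home with about 12 newtons, never push with more than 18, and never push the strip with the fingers. Then draw the stick out and lay it back flat on the bench, leaving the strip home.

Things in the scene. Friction and masses are not known exactly. Their poses are not given: they have to be found in the camera images.
- stick_grip (a point): wooden push stick lying on the bench (z 0) near the guide's trough: flat blade 130 mm long, 12 wide, 9 high, with an upright grip block 40 long (along the blade), 18 wide, up to 52 above the blade's underside. This point: on the block's axis, 30 above the underside. +x runs along the blade to the pushing tip, 105 ahead; z up; the blade's rear end is 25 behind. 80 g; grasp the block across its 18 mm width.
- stick_tip (a point): centre of the blade's flat pushing end: 105 mm ahead of the grip point, 4.5 above the blade's underside
- strip_center (a point): centre of the grey terminal strip, a block 60 mm long (its x axis), 14 wide, 10 high, 30 g, a row of six screw heads on top; it lies loose in the open trough of the guide and points roughly along it
- guide_home (a point): middle home place of the strip's centre, inside the tunnel, 11 above the bench. The rigid depth stop is set anew for each job: the strip's true home lies anywhere from 15 mm short of this point to 15 beyond it, and must be felt. x points along the channel in the feeding direction, y across, z up. With the strip's centre here its rear end is 30 behind this point and 20 inside the tunnel.
- guide_mouth (a point): centre of the tunnel's mouth, 50 mm before the home point on the channel's axis, 11 above the bench. Same axes as the home point. The tunnel is 113 long, 16 wide, 14 high inside (6 to 20 above the bench), its roof's top at 25, with a 7 mm sight slot along its middle.
- follower (a joint): brass brake block that slides in the tunnel, with a thin pin standing through the sight slot up to about 39 mm above the bench. Value in m along the feeding direction; it starts somewhere in the strip's way, the strip pushes it ahead, a brake of about 4 N (5 to 7 N felt with the strip's own rubbing) resists at any place and it stays where it is left. Home, it reads 0.047 to 0.077.
- guide: aluminium guide, fixed to the bench, 220 x 70 mm; origin under its centre, x in the feeding direction. Channel floor 6 above the bench all along. The mouth is 18 before the origin; before it the open trough runs 90 back, 20 wide, walls up to 12 above the bench, tapering to the tunnel over the last 30.
There are look-alikes about, which are no part of the job. There is more than one size of the guide; the job needs the larger.

How it is judged (in metres and radians):
On the way, in this order (a step that is already met when the one before it is completed fails the run):
1. the stick's blade pushes the strip inside the tunnel, half way home (x of strip_center in the frame of guide_home above -0.045 m and contact force between stick and strip above 0.2 N).
2. the strip is pressed home on the depth stop by the stick with more than 8 N (x of strip_center in the frame of guide_home above -0.0155 m and contact force between stick and strip above 8 N), for 0.1 s.
At the end, for the whole second after the job is handed in: the strip stays home in the tunnel (at most 15.5 mm short of the middle home point and within 16.5 mm of it, for every stop setting); the stick lies out of the guide on its blade on bench or mat (grip point under 35.5 mm up, tilt under 0.1 rad), released and at rest (x of strip_center in the frame of guide_home above -0.0155 m and distance between strip_center and guide_home below 0.0165 m and height (world z) of stick_grip below 0.0355 m and angle between stick_grip's own z axis and vertical below 0.1 rad and linear speed of stick below 0.02 m/s); the robot touches nothing.
It fails at once if the stick pushes the strip with more than 18 N (contact force between stick and strip above 18 N).
It fails at once if the stick presses on the guide with more than 18 N (contact force between stick and guide above 18 N).
It fails at once if the fingers push the strip (contact force between the fingers and strip above 1 N).
It also fails if it takes over 58 s, if anything falls off the work surface, if the arm or the gripper's body presses on something with over 40 N, if the wrist force passes 120 N, or if a joint passes its speed limit or range.

ROBOT

A 6-joint arm with a two-finger parallel gripper is mounted at the origin on a cart in front of the work surface, level with it; the furniture and walls round the work are solid. World frame = base frame: x ahead of the robot, y to its left, z up, the work surface at z = 0. Lengths are in mm, angles in rad, forces in N, time in s.
With the tool pointing down it reaches from about 300 to 825 mm from the base axis. Payload 5.4 kg.
Tool frame: the origin (TCP) lies at the very end of the fingers, on their centre line; the grasp point (between the pads) lies 19 mm behind it; z points along the fingers, y is the direction in which the jaws open and shut (so a half turn about z gives the same grasp; the last joint's range is limited). The gripper opens to 92 mm and grips with 3 to 60 N. Pads are 20 mm wide; open, the fingers measure 128 mm over their backs; the gripper's body (75 mm by 189 mm) begins 69 mm behind the grasp point.
Start: joints at [-1.511, 0.158, 1.597, -0, 1.386, -0.21], TCP at [153.236, -554.188, 214.601] pointing down, gripper open.
Joint ranges: [-2.91, 2.91], [-0.94, 2.29], [0.18, 2.7], [-1.29, 4.43], [0.17, 2.64], [-3, 3]. Speed limits (rad/s): [2.57, 2.57, 3.14, 3.14, 3.14, 3.14].

INTERFACE

Orientations are given as a unit quaternion [w, x, y, z].
In Python, from bench import * gives the robot as it stands.
- The arm moves only by the shell command python3 -m jog 'ROWS' [FORCE]. ROWS is JSON, a list of rows, each a list of 7 numbers: the turn, a rotation vector about the tool's x, y, z in rad, then the shift along the tool's x, y, z in m, then the opening, from -1 (shut) to 1 (fully open). In form: [[ax, ay, az, dx, dy, dz, grip], ...]. A call has 1 to 8 rows; each row shifts and turns the commanded pose from where the row before left it, along the tool's axes as they then stand; what a row does not reach is not made up. A row lasts 1/12 s, in which the tool goes at most 41.7 mm and 7.16 degrees, less where a joint would pass 70% of its speed; a pose out of reach is approached as far as the arm can. A call with a gripper value outside its range is refused whole. The fingers move at their own pace and stop on an object; FORCE is the grip in N (left out, the last holds). Time passes only in rows, so rows that do not move let the fingers close. It gives the time, the measured TCP pose, the force and the opening at its end, in the units of the state.
- get_obs(): the state, without advancing time (a new reading comes with each control period).
- get_image(name): name is "scene" or "top" or "wrist"; returns the picture (420x560x3 uint8, red, green, blue); there is no depth.
- camera_info(name): a dict with "camera_matrix" (3x3 intrinsics, pixels), "dist" ([k1, k2, p1, p2, k3] as OpenCV has them; the pictures are not rectified), "R" (3x3) and "t" (3): a world point X has camera coordinates R X + t; the wrist camera has in their place "mount" (4x4, takes a point from camera to tool coordinates, whose origin is the TCP and whose axes are the flange's). Camera axes: x right, y down, z forward; pixel columns grow to the right and rows downward; lengths in mm; the calibration is good to about 2 mm. A picture is of the moment at which its call begins: read the wrist's pose just before it. camera_info takes no time and is no camera call.
- close_job(): hands the job in, once; it reports no verdict.
The state is a dict: "t": time; "joint_positions": joint angles; "qvel": joint speeds; "joint_efforts": joint torques, N m; "position": TCP position; "orientation": TCP orientation; "wrist_force": force on the tool from outside, world axes, zero at the start; "ft_torque": the same for the moment, N m; "gripper_width": finger opening in mm.
Only numpy, scipy, OpenCV 4.12 (cv2) and the standard library are available. Lean on these libraries where they do the work, as an engineer would, in place of code of your own. Each camera call takes 0.05 s, during which the arm holds its last target.

## Working session

There is one attempt and no reset: what is moved stays moved. The work goes in short steps, Python scripts to look and compute and a shell command to move; the robot and the scene stay as the last step left them, time stands still between calls to the robot, and variables do not carry over. Pictures are saved under pics/ and viewed, and the job is handed in when it is done.

```bash
ls; mkdir -p pics; python3 - <<'E'
from bench import *
import cv2
print(get_obs())
for n in ("scene","top","wrist"):
    cv2.imwrite(f"pics/{n}0.png",get_image(n)[:,:,::-1]); print(n,camera_info(n))
E
```

```text
pics
{'t': 0.0, 'joint_positions': array([-1.51112257e+00,  1.59059480e-01,  1.59824396e+00,  1.06964686e-05,
        1.38616905e+00, -2.10131136e-01]), 'qvel': array([-0.00229773,  0.00116636, -0.00254392,  0.00029955,  0.00205674,
       -0.00207215]), 'joint_efforts': array([-9.60072030e-04, -3.85576093e+01, -3.22105336e+01,  7.00356555e-02,
        3.79576057e-02, -1.51148702e-04]), 'position': array([ 153.18999697, -553.56899135,  213.60718223]), 'orientation': array([-9.36863068e-04,  9.90914151e-01,  1.34492607e-01,  7.58835615e-05]), 'wrist_force': array([-0.08242709, -0.44190918, -0.31717103]), 'ft_torque': array([0.02858008, 0.03804609, 0.00201792]), 'gripper_width': 91.9723669988069}
scene {'camera_matrix': array([[514.54456111,   0.        , 277.67110287],
       [  0.        , 514.54456111, 210.58799852],
       [  0.        ,   0.        ,   1.        ]]), 'dist': array([-0.15394874,  0.        ,  0.        ,  0.        ,  0.        ]), 'R': array([[-0.8937356 , -0.44857312,  0.00434077],
       [-0.32865608,  0.64816603, -0.68692502],
       [ 0.30532255, -0.61535596, 
[... 488 characters left out ...]
6556e-03, -9.96479759e-01]]), 't': array([ 216.80699865,  643.69624077, 1074.25534997])}
wrist {'camera_matrix': array([[305.17698912,   0.        , 281.39914259],
       [  0.        , 305.17698912, 206.88168819],
       [  0.        ,   0.        ,   1.        ]]), 'dist': array([-0.06177752,  0.        ,  0.        ,  0.        ,  0.        ]), 'mount': array([[ 6.88649127e-04, -9.63647789e-01, -2.67174969e-01,
         7.56507864e+01],
       [ 9.99999726e-01,  5.90876675e-04,  4.46343970e-04,
         1.73543424e-01],
       [-2.72250923e-04, -2.67175203e-01,  9.63647932e-01,
        -1.69970741e+02],
       [ 0.00000000e+00,  0.00000000e+00,  0.00000000e+00,
         1.00000000e+00]])}
```

View pics/scene0.png

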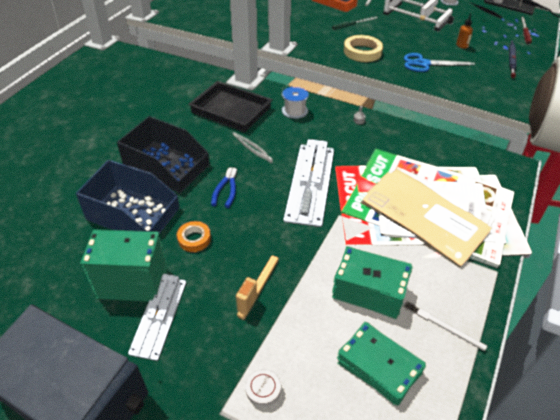

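View pics/top0.png

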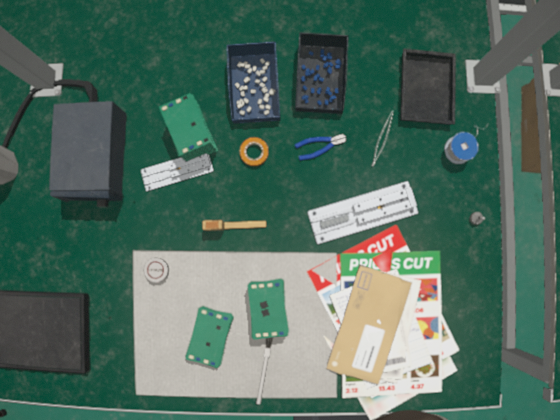

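View pics/wrist0.png

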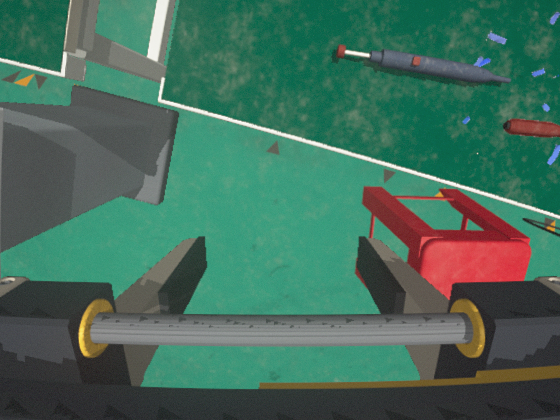

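The scene view shows the large guide at about (311,182). The top view has it at about (362,212), with the strip in its left trough at (335,217) and the stick lying at (203–266,225). The small guide at (177,172) is a decoy.

```bash
cat > h.py <<'E'
from bench import *
import numpy as np, cv2
from scipy.spatial.transform import Rotation as Ro
def Rq(q): return Ro.from_quat([q[1],q[2],q[3],q[0]]).as_matrix()
def ext(n,obs=None):
    c=camera_info(n)
    if n!="wrist": return c["camera_matrix"],c["dist"],c["R"],c["t"]
    T=np.eye(4);T[:3,:3]=Rq(obs["orientation"]);T[:3,3]=obs["position"]
    M=np.linalg.inv(T@c["mount"]); return c["camera_matrix"],c["dist"],M[:3,:3],M[:3,3]
def ray(E,uv,z):
    K,d,R,t=E
    p=cv2.undistortPoints(np.array([[uv]],float),K,d)[0,0]
    C=-R.T@t; v=R.T@np.array([p[0],p[1],1]); s=(z-C[2])/v[2]; return C+s*v
def proj(E,X):
    K,d,R,t=E
    return cv2.projectPoints(np.array(X,float).reshape(-1,3),cv2.Rodrigues(R)[0],t,K,d)[0][:,0]
def rows(obs,target):
    "delta in tool axes, mm"
    return Rq(obs["orientation"]).T@(np.array(target)-obs["position"])
E
python3 - <<'E'
from h import *
E=ext("top")
for nm,uv,z in [("gripL",(203,226),52),("gripC",(213,226),52),("tip",(266,225),9),("g1",(309,212),15),("g2",(317,242),12),("g3",(410,183),25),("g4",(417,210),25),("strip",(335,217),16)]:
    print(nm,ray(E,uv,z).round(1))
im=cv2.imread("pics/top0.png")
cv2.imwrite("pics/top0a.png",cv2.resize(im[170:260,300:430],None,fx=6,fy=6,interpolation=cv2.INTER_CUBIC))
cv2.imwrite("pics/top0b.png",cv2.resize(im[200:250,190:290],None,fx=7,fy=7,interpolation=cv2.INTER_CUBIC))
E
```

```text
gripL [602.7 368.6  52. ]
gripC [602.7 348.6  52. ]
tip [606.8 245.2   9. ]
g1 [632.9 157.2  15. ]
g2 [571.8 141.   12. ]
g3 [691.4 -50.6  25. ]
g4 [635.8 -64.   25. ]
strip [622.5 104.2  16. ]
```

```bash
python3 - <<'E'
from h import *
im=cv2.imread("pics/scene0.png")
cv2.imwrite("pics/sc0a.png",cv2.resize(im[130:230,270:350],None,fx=6,fy=6,interpolation=cv2.INTER_CUBIC))
E
```

```text
(no output)
```

View pics/top0a.png

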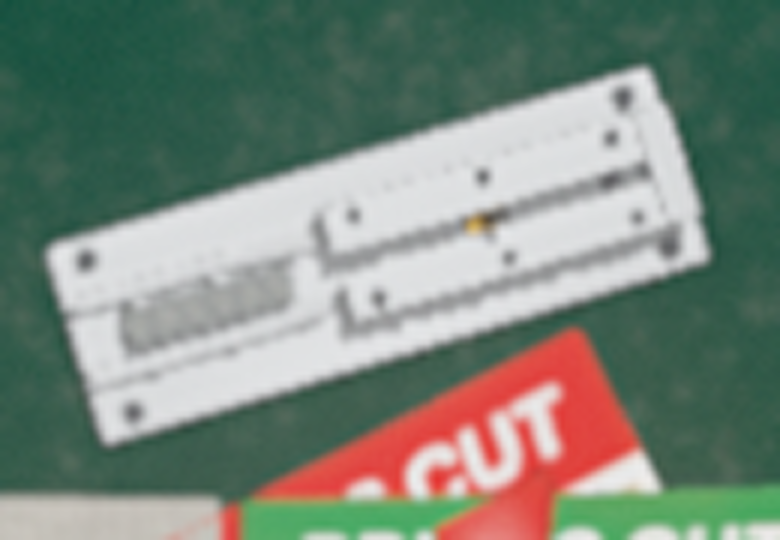

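View pics/top0b.png

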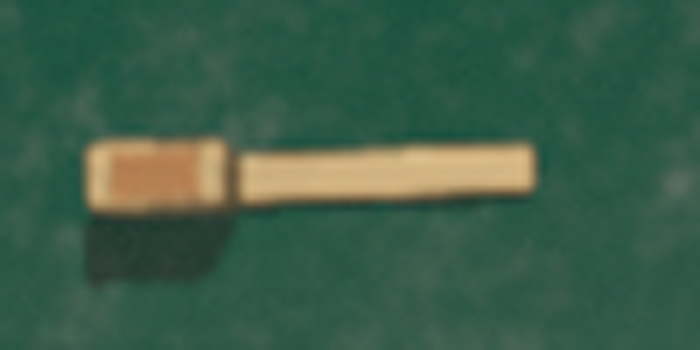

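View pics/sc0a.png

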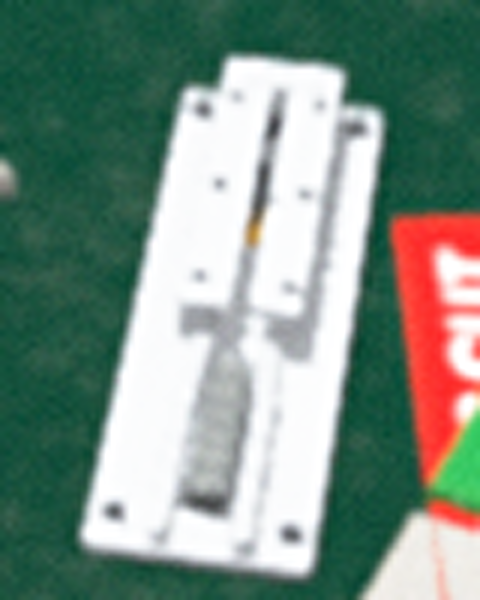

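The strip sits in the left trough, so the feed runs toward image right, about -73.5° in the world. I'll move the wrist camera over the guide with the tool's x pointing rearward.

```bash
python3 -m jog '[[0,0,-0.12,0,0,0,1],[0,0,-0.12,0,0,0,1],[0,0,-0.12,0,0,0,1],[0,0,-0.12,0,0,0,1],[0,0,-0.12,0,0,0,1],[0,0,-0.12,0,0,0,1],[0,0,-0.12,0,0,0,1],[0,0,-0.12,0,0,0,1]]' 
python3 -m jog '[[0,0,-0.12,0,0,0,1],[0,0,-0.12,0,0,0,1],[0,0,-0.12,0,0,0,1],[0,0,-0.12,0,0,0,1],[0,0,-0.12,0,0,0,1]]'
python3 -m jog '[[0,0,0,0.0167,0.0258,0.0025,1],[0,0,0,0.0167,0.0258,0.0025,1],[0,0,0,0.0167,0.0258,0.0025,1],[0,0,0,0.0167,0.0258,0.0025,1],[0,0,0,0.0167,0.0258,0.0025,1],[0,0,0,0.0167,0.0258,0.0025,1],[0,0,0,0.0167,0.0258,0.0025,1],[0,0,0,0.0167,0.0258,0.0025,1]]'
python3 -m jog '[[0,0,0,0.0167,0.0258,0.0025,1],[0,0,0,0.0167,0.0258,0.0025,1],[0,0,0,0.0167,0.0258,0.0025,1],[0,0,0,0.0167,0.0258,0.0025,1],[0,0,0,0.0167,0.0258,0.0025,1],[0,0,0,0.0167,0.0258,0.0025,1],[0,0,0,0.0167,0.0258,0.0025,1],[0,0,0,0.0167,0.0258,0.0025,1]]'
python3 -m jog '[[0,0,0,0.0167,0.0258,0.0025,1],[0,0,0,0.0167,0.0258,0.0025,1],[0,0,0,0.0167,0.0258,0.0025,1],[0,0,0,0.0167,0.0258,0.0025,1],[0,0,0,0.0167,0.0258,0.0025,1],[0,0,0,0.0167,0.0258,0.0025,1],[0,0,0,0.0167,0.0258,0.0025,1],[0,0,0,0,0,0,1]]'
```

```text
t: 0.82
position: [153.2, -553.9, 214.2]
orientation: [-0.0, 0.815, 0.579, 0.0]
wrist_force: [-0.5, 0.3, 1.1]
gripper_width: 91.9
t: 1.23
position: [153.2, -553.9, 214.2]
orientation: [-0.0, 0.608, 0.794, 0.0]
wrist_force: [0.4, 0.7, -0.6]
gripper_width: 91.6
t: 1.9
position: [319.2, -370.7, 194.2]
orientation: [-0.0, 0.61, 0.792, 0.0]
wrist_force: [1.0, -0.6, 0.5]
gripper_width: 92.0
t: 2.57
position: [484.5, -188.7, 174.2]
orientation: [-0.0, 0.61, 0.793, -0.0]
wrist_force: [0.8, -1.0, -0.1]
gripper_width: 92.1
t: 3.23
position: [630.2, -26.8, 155.9]
orientation: [-0.001, 0.608, 0.794, 0.001]
wrist_force: [0.3, 0.2, -0.4]
gripper_width: 92.1
```

```bash
python3 - <<'E'
from h import *
o=get_obs(); im=get_image("wrist")[:,:,::-1]
np.save("o1.npy",o,allow_pickle=True)
cv2.imwrite("pics/w1.png",im)
cv2.imwrite("pics/w1a.png",cv2.resize(im[0:300,180:400],None,fx=2,fy=2,interpolation=cv2.INTER_CUBIC))
E
```

```text
(no output)
```

View pics/w1.png

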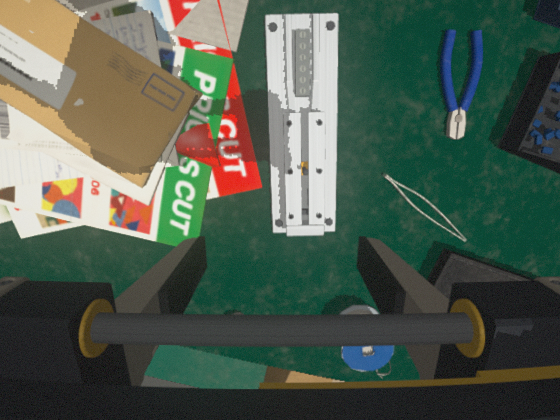

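View pics/w1a.png

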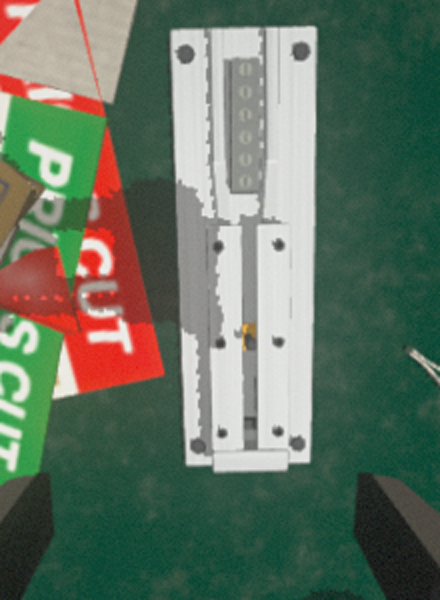

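Wrist view: the guide spans rows 14–233 near column 304. Plate screws are at (272,27), (330,25), (279,222) and (328,221), the roof edge is at row ~112, and the strip runs from (302,29) to (304,96). The brass pin is at (304,166).

```bash
python3 - <<'E'
from h import *
o=np.load("o1.npy",allow_pickle=True).item(); E=ext("wrist",o)
f=lambda u,v,z:ray(E,(180+u/2,v/2),z)
P={}
for nm,u,v,z in [("sTL",186,53,12),("sTR",301,51,12),("sBL",198,446,12),("sBR",297,443,12),("cTL",172,30,12),("cTR",316,28,12),("slot0",250,225,25),("slot1",251,448,25),
 ("rTL",219,112*2,25),("rBR",284,448,25),("stripRL",225,59,16),("stripRR",264,56,16),("stripFL",232,193,16),("stripFR",266,193,16),("pin",249,325,39),("r1",218,246,25),("r2",278,244,25),("r3",222,433,25),("r4",278,432,25),("r5",220,342,25),("r6",278,342,25)]:
    P[nm]=f(u,v,z); print(nm,P[nm].round(1))
a=lambda p,q:(np.degrees(np.arctan2(*(q-p)[1::-1])),np.linalg.norm(q-p))
m=lambda p,q:(P[p]+P[q])/2
print("plate",a(m("sTL","sTR"),m("sBL","sBR")))
print("w",a(P["sTL"],P["sTR"]),a(P["sBL"],P["sBR"]),a(P["cTL"],P["cTR"]))
print("roof",a(m("r1","r2"),m("r3","r4")),m("r1","r2"),m("r5","r6"),m("r3","r4"))
print("slot",a(P["slot0"],P["slot1"]))
s=a(m("stripRL","stripRR"),m("stripFL","stripFR"));print("strip",s,(m("stripRL","stripRR")+m("stripFL","stripFR"))/2)
E
python3 - <<'E'
import cv2
im=cv2.imread("pics/w1.png")
cv2.imwrite("pics/w1b.png",cv2.resize(im[0:120,255:350],None,fx=5,fy=5,interpolation=cv2.INTER_CUBIC))
cv2.imwrite("pics/w1c.png",cv2.resize(im[105:240,255:350],None,fx=5,fy=4.4,interpolation=cv2.INTER_CUBIC))
E
```

```text
sTL [580.5 129.   12. ]
sTR [632.2 144.2  12. ]
sBL [636.  -56.2  12. ]
sBR [687.3 -40.6  12. ]
cTL [571.7 137.   12. ]
cTR [636.1 155.7  12. ]
slot0 [630.2  60.9  25. ]
slot1 [661.8 -45.9  25. ]
rTL [615.9  57.5  25. ]
rBR [678.4 -41.4  25. ]
stripRL [599.  130.2  16. ]
stripRR [616.1 136.2  16. ]
stripFL [618.3  73.4  16. ]
stripFR [634.1  77.8  16. ]
pin [641.5  16.6  39. ]
r1 [618.2  47.6  25. ]
r2 [645.6  56.   25. ]
r3 [645.1 -41.9  25. ]
r4 [672.8 -33.9  25. ]
r5 [631.4   3.3  25. ]
r6 [659.2  10.8  25. ]
plate (np.float64(-73.3690435033071), np.float64(193.04167747479408))
w (np.float64(16.320769995912304), np.float64(53.87882183636915)) (np.float64(16.894133302993595), np.float64(53.65333357218143)) (np.float64(16.157000722744268), np.float64(67.06205476219144))
roof (np.float64(-73.19759908860757), np.float64(93.69198812862065)) [631.87364132  51.7903326   25.        ] [645.32938077   7.06535767  25.        ] [658.95736346 -37.90169957  25.        ]
slot (np.float64(-73.51718982413453), np.float64(111.33479537404526))
strip (np.float64(-72.03962001209085), np.float64(60.51302955512276)) [616.86383099 104.39429814  16.        ]
```

View pics/w1b.png

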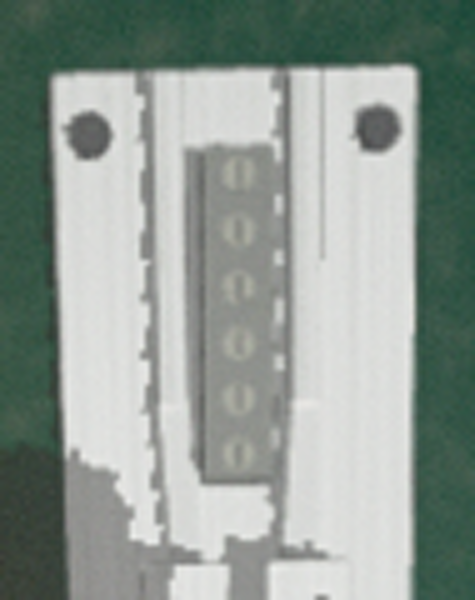

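View pics/w1c.png

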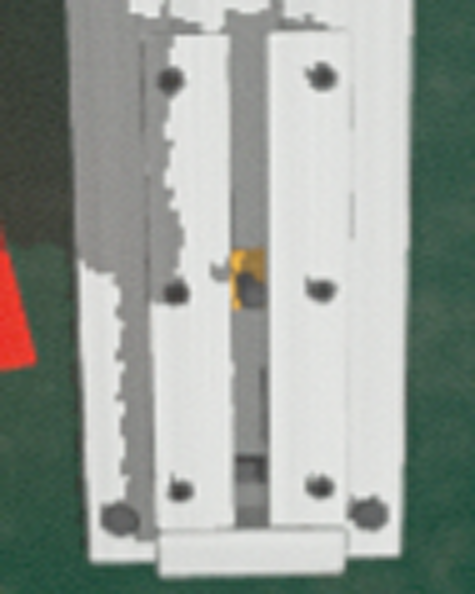

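```bash
python3 -m jog '[[0,0,0,0.037,0.006,0,1],[0,0,0,0.037,0.006,0,1],[0,0,0,0.037,0.006,0,1],[0,0,0,0.037,0.006,0,1],[0,0,0,0.037,0.006,0,1],[0,0,0,0.037,0.006,0,1],[0,0,0,0.037,0.006,0,1],[0,0,0,0,0,0,1]]'
python3 - <<'E'
from h import *
o=get_obs(); im=get_image("wrist")[:,:,::-1]
np.save("o2.npy",o,allow_pickle=True)
cv2.imwrite("pics/w2.png",im)
hsv=cv2.cvtColor(im.copy(),cv2.COLOR_BGR2HSV)
m=cv2.inRange(hsv,(8,60,80),(28,255,255));m[230:]=0
n,l,s,c=cv2.connectedComponentsWithStats(m)
for i in range(1,n):
    if s[i,4]>150: print(s[i],c[i])
E
```

```text
t: 3.95
position: [600.9, 235.1, 157.1]
orientation: [-0.001, 0.608, 0.794, 0.001]
wrist_force: [0.8, 0.2, 0.3]
gripper_width: 92.1
[ 287   57   51  133 2234] [311.94673232 113.00581916]
[ 402  176   58   54 1574] [429.08322745 201.25095299]
```

View pics/w2.png

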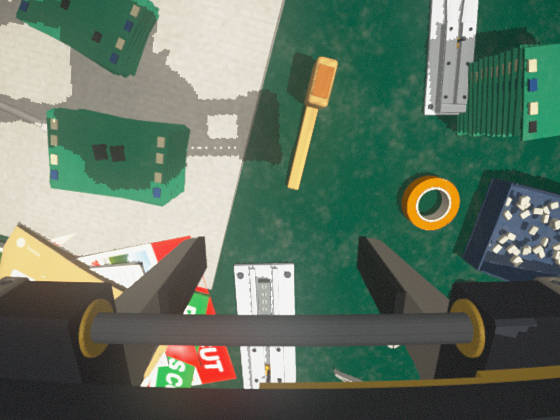

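```bash
python3 - <<'E'
import cv2
im=cv2.imread("pics/w2.png")
cv2.imwrite("pics/w2b.png",cv2.resize(im[50:195,275:350],None,fx=4,fy=4,interpolation=cv2.INTER_CUBIC))
E
```

```text
(no output)
```

View pics/w2b.png

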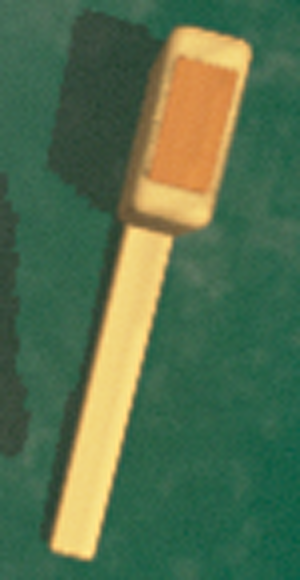

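The zoomed crop has the block's top-face centre at (323.8,81.3), the blade tip at (293.4,187.4) and the blade meeting the block at (311.8,107).

```bash
python3 - <<'E'
from h import *
o=np.load("o2.npy",allow_pickle=True).item(); E=ext("wrist",o)
g=ray(E,(323.75,81.25),52); t=ray(E,(293.4,187.4),9); b=ray(E,(311.75,107),9)
print(g,t,b)
a=lambda p,q:(np.degrees(np.arctan2(*(q-p)[1::-1])),np.linalg.norm((q-p)[:2]))
print(a(g,t),a(b,t))
T=ext("top")
print("top view:",ray(T,(190+160/7,200+175/7),52), ray(T,(190+535/7,200+168/7),9))
q=o["orientation"]; print("psi",np.degrees(2*np.arctan2(q[2],q[1])),Rq(q).round(4))
E
```

```text
[607.36125556 350.4994273   52.        ] [611.37082225 246.91894354   9.        ] [606.87582534 330.66057468   9.        ]
(np.float64(-87.78320589833953), np.float64(103.65805922621693)) (np.float64(-86.92748484150765), np.float64(83.86218327328255))
top view: [604.72255429 348.92112648  52.        ] [608.85419839 244.31405675   9.        ]
psi 105.1192225847871 [[-2.608e-01  9.654e-01 -7.000e-04]
 [ 9.654e-01  2.608e-01  2.200e-03]
 [ 2.300e-03 -1.000e-04 -1.000e+00]]
```

```bash
python3 -m jog '[[0,0,0.11,0,0,0,1],[0,0,0.11,0,0,0,1],[0,0,0,0.0286,0.0027,0.02,1],[0,0,0,0.0286,0.0027,0.02,1],[0,0,0,0.0286,0.0027,0.02,1],[0,0,0,0.0286,0.0027,0.02,1],[0,0,0,0,0,0,0.2],[0,0,0,0,0,0,0]]'
python3 - <<'E'
from h import *
o=get_obs(); q=o["orientation"]; print("psi",np.degrees(2*np.arctan2(q[2],q[1])), rows(o,(606.5,350,15)))
im=get_image("wrist")[:,:,::-1]
cv2.imwrite("pics/w3.png",im)
E
```

```text
t: 4.67
position: [608.0, 343.4, 75.0]
orientation: [-0.001, 0.693, 0.721, -0.002]
wrist_force: [-0.6, 0.2, -0.1]
gripper_width: 80.9
psi 92.25805845462065 [ 6.7652199  -1.0333913  59.94783032]
```

View pics/w3.png

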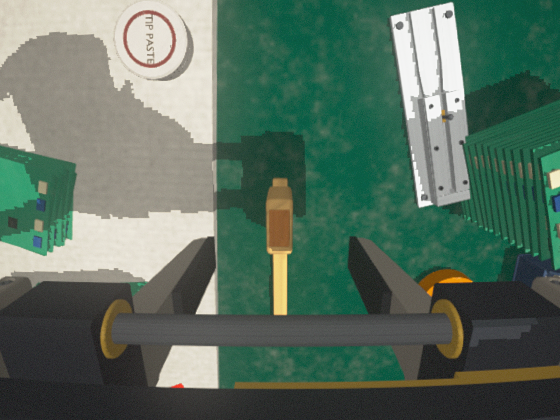

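The stick is centred between the fingers, with its block at (280,215). I'll refine the block position from this view.

```bash
python3 - <<'E'
from h import *
o=get_obs(); E=ext("wrist",o); im=cv2.imread("pics/w3.png")
cv2.imwrite("pics/w3b.png",cv2.resize(im[170:320,230:330],None,fx=4,fy=4,interpolation=cv2.INTER_CUBIC))
for p in ([606.5,350,52],[607.4,350.5,52],[605,349,52]): print(proj(E,p))
E
```

```text
[[276.89829969 226.82787302]]
[[278.25769312 226.17715895]]
[[274.62843722 228.14311499]]
```

View pics/w3b.png

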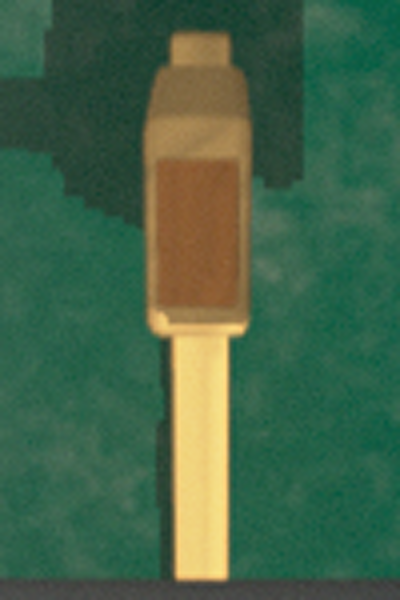

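```bash
python3 -m jog '[[0,0,0,0.0015,0.0001,0.015,-0.1],[0,0,0,0.0015,0.0001,0.015,-0.1],[0,0,0,0.0015,0.0001,0.015,-0.1],[0,0,0,0.0015,0.0001,0.015,-0.1],[0,0,0,0,0,0,-0.1],[0,0,0,0,0,0,-0.1]]' 50
python3 - <<'E'
from h import *
o=get_obs(); print(rows(o,(608,349.2,15)),o["position"],o["gripper_width"],o["wrist_force"])
E
```

```text
t: 5.22
position: [607.8, 350.3, 14.9]
orientation: [-0.001, 0.693, 0.721, -0.002]
wrist_force: [-0.2, 0.3, 0.5]
gripper_width: 41.5
[-1.08194679  0.13543941 -0.12025896] [607.82209164 350.27568763  14.87892291] 41.52820795594611 [-0.17004051  0.31681108  0.49058514]
```

```bash
python3 -m jog '[[0,0,0,0,0,0,-1],[0,0,0,0,0,0,-1],[0,0,0,0,0,0,-1],[0,0,0,0,0,0,-1],[0,0,0,0,0,0,-1]]' 50
```

```text
t: 5.63
position: [609.8, 351.3, 18.1]
orientation: [0.0, 0.693, 0.721, 0.001]
wrist_force: [-0.5, -0.2, 2.5]
gripper_width: 17.9
```

```bash
python3 -m jog '[[0,0,0,0,0,0,-1]]'; python3 -m jog '[[0,0,0,0,0,-0.02,-1],[0,0,0,0,0,-0.02,-1],[0,0,0,0,0,-0.015,-1],[0,0,0,0,0,0,-1],[0,0,0,0,0,0,-1]]';  python3 - <<'E'
from h import *
o=get_obs(); print(o["position"],o["wrist_force"],o["ft_torque"])
cv2.imwrite("pics/w4.png",get_image("wrist")[:,:,::-1]); o=get_obs(); print(o["position"],o["wrist_force"],o["ft_torque"])
cv2.imwrite("pics/s4.png",get_image("scene")[180:360,180:420,::-1].repeat(3,0).repeat(3,1)); o=get_obs(); print(o["position"],o["wrist_force"],o["orientation"])
E
```

```text
t: 5.72
position: [609.9, 351.2, 18.2]
orientation: [0.0, 0.693, 0.721, 0.001]
wrist_force: [-0.4, 0.6, 3.5]
gripper_width: 17.5
t: 6.13
position: [610.0, 351.2, 73.1]
orientation: [0.001, 0.693, 0.721, 0.001]
wrist_force: [-0.1, 0.9, -1.7]
gripper_width: 17.5
[609.95249313 351.18013885  73.05466868] [-0.14120365  0.87467059 -1.71216005] [ 0.00153248 -0.08025568  0.00702345]
[608.9418332  350.83364511  71.54411516] [-0.41108101 -0.47549737 -1.1101437 ] [-0.00149147 -0.06448184  0.0271927 ]
[608.34390807 350.58757581  70.61184822] [-0.57056815  0.34639267 -0.34680836] [-4.83963456e-04  6.93195739e-01  7.20748519e-01 -1.00303213e-03]
```

View pics/w4.png

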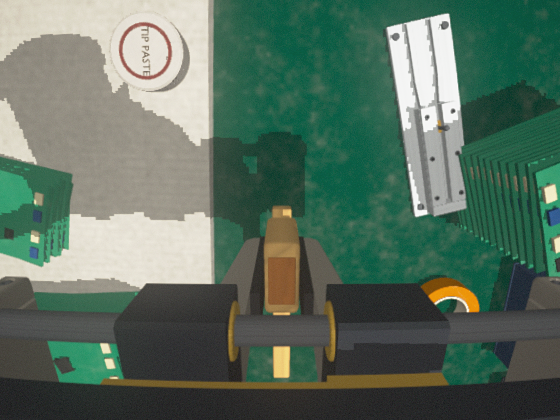

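View pics/s4.png

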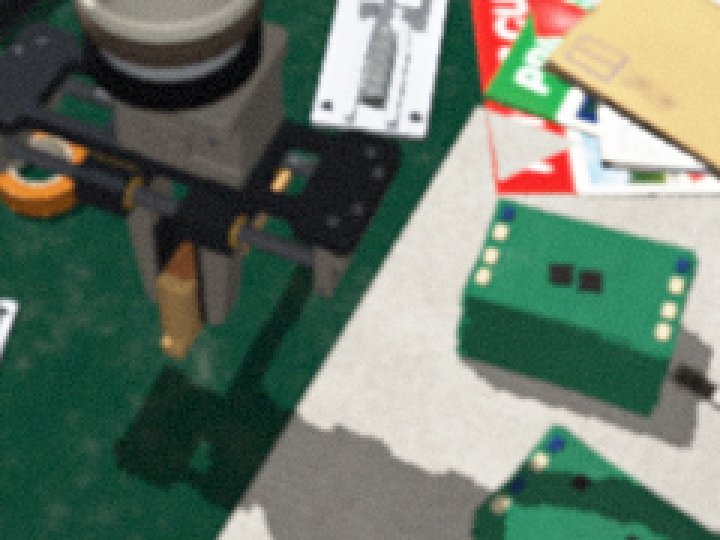

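The stick is held and lifted level, and the strip in the trough is undisturbed. The pose reading drifted, so I'll check how it settles.

```bash
for i in 1 2 3; do python3 -m jog '[[0,0,0,0,0,0,-1],[0,0,0,0,0,0,-1]]'; done
```

```text
t: 6.4
position: [608.3, 350.6, 70.4]
orientation: [-0.001, 0.693, 0.721, -0.001]
wrist_force: [0.1, -0.1, -1.4]
gripper_width: 17.9
t: 6.57
position: [608.9, 350.8, 71.4]
orientation: [-0.0, 0.693, 0.721, -0.0]
wrist_force: [-0.0, -0.1, -1.2]
gripper_width: 17.7
t: 6.73
position: [609.2, 350.9, 72.0]
orientation: [-0.0, 0.693, 0.721, -0.0]
wrist_force: [-0.0, -0.3, -0.3]
gripper_width: 17.6
```

```bash
cat > cmd.py <<'E'
# my own integration of the rows sent, for comparison with measured pose
import numpy as np
from scipy.spatial.transform import Rotation as Ro
H=[([0,0,-.12,0,0,0],13),([0,0,0,.0167,.0258,.0025],23),([0,0,0,.037,.006,0],7),([0,0,.11,0,0,0],2),([0,0,0,.0286,.0027,.02],4),([0,0,0,.0015,.0001,.015],4),([0,0,0,0,0,-.055],1)]
def cmd(H=H):
    p=np.array([153.236,-554.188,214.601]); R=Ro.from_quat([.990914,.134493,0,0])
    for r,n in H:
        for _ in range(n):
            p=p+1000*R.apply(r[3:]); R=R*Ro.from_rotvec(r[:3])
    M=R.as_matrix(); return p,np.degrees(np.arctan2(M[1,0],M[0,0]))
if __name__=="__main__": print(cmd())
E
python3 cmd.py
```

```text
(array([609.22666424, 350.94578595,  72.101     ]), np.float64(92.23496005964435))
```

```bash
python3 - <<'E'
from cmd import *
E
python3 - <<'E'
import sys; sys.path.insert(0,'.')
import importlib.util,numpy as np
s=importlib.util.spec_from_file_location("c","cmd.py");c=importlib.util.module_from_spec(s);s.loader.exec_module(c)
print(c.cmd(c.H[:2]),np.load("o1.npy",allow_pickle=True).item()["position"]); print(c.cmd(c.H[:3]),np.load("o2.npy",allow_pickle=True).item()["position"])
E
mv cmd.py cmdp.py
```

```text
(array([628.46679928, -30.91746059, 157.101     ]), np.float64(104.84003155252246)) [630.19143783 -26.80642179 155.88400542]
(array([602.73048544, 230.20060111, 157.101     ]), np.float64(104.84003155252246)) [600.88293586 235.14699769 157.1163367 ]
```

```bash
python3 - <<'E'
from h import *
S=ext("scene");T=ext("top")
# stack corners in top view (247,284)(284,279) ; project assumptions into scene
for uv in [(247,284),(284,279),(287,333),(252,338)]:
    for z in (30,50,80,110):
        X=ray(T,uv,z); print(uv,z,X.round(0),proj(S,X)[0].round(0))
im=cv2.imread("pics/scene0.png"); cv2.imwrite("pics/sc0s.png",cv2.resize(im[230:330,310:430],None,fx=5,fy=5))
E
```

```text
(247, 284) 30 [487. 282.  30.] [334. 291.]
(247, 284) 50 [489. 281.  50.] [335. 283.]
(247, 284) 80 [490. 279.  80.] [336. 270.]
(247, 284) 110 [492. 277. 110.] [337. 256.]
(284, 279) 30 [498. 208.  30.] [345. 256.]
(284, 279) 50 [498. 208.  50.] [346. 248.]
(284, 279) 80 [500. 208.  80.] [347. 236.]
(284, 279) 110 [501. 208. 110.] [348. 223.]
(287, 333) 30 [389. 202.  30.] [408. 277.]
(287, 333) 50 [392. 202.  50.] [409. 269.]
(287, 333) 80 [397. 203.  80.] [410. 256.]
(287, 333) 110 [401. 203. 110.] [411. 243.]
(252, 338) 30 [379. 273.  30.] [401. 312.]
(252, 338) 50 [382. 271.  50.] [402. 304.]
(252, 338) 80 [387. 269.  80.] [403. 290.]
(252, 338) 110 [392. 268. 110.] [404. 276.]
```

View pics/sc0s.png

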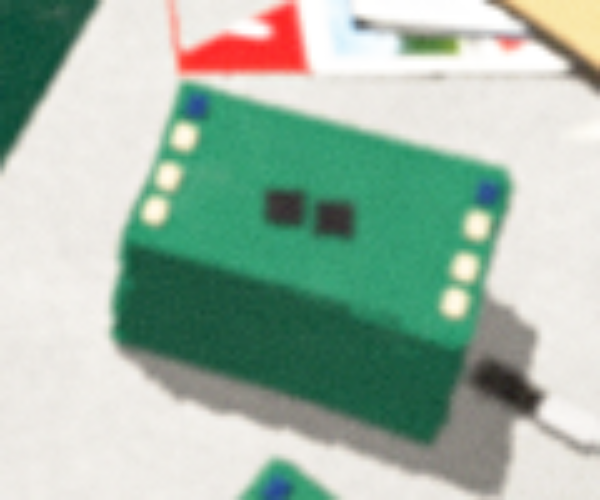

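The board stack is about 60 mm tall (scene corner at (335,278)), so the gripper body clears it at about 113 mm.

```bash
python3 -m jog '[[0,0,-0.084,0,0,0,-1],[0,0,-0.084,0,0,0,-1],[0,0,-0.084,0,0,0,-1],[0,0,0,-0.015,-0.0127,0,-1],[0,0,0,-0.02,-0.017,0,-1],[0,0,0,-0.02,-0.017,0,-1],[0,0,0,-0.015,-0.0127,0,-1],[0,0,0,-0.005,-0.0043,0,-1]]'
python3 -m jog '[[0,0,0,0,0,0.008,-1],[0,0,0,0,0,0.012,-1],[0,0,0,0,0,0.008,-1],[0,0,0,0,0,0.004,-1],[0,0,0,0,0,0,-1],[0,0,0,0,0,0,-1]]'
python3 - <<'E'
from h import *
o=get_obs(); print(o["position"])
im=get_image("top")[:,:,::-1]; np.save("top5.npy",im)
cv2.imwrite("pics/t5.png",cv2.resize(im[180:270,240:370],None,fx=6,fy=6,interpolation=cv2.INTER_CUBIC))
im=get_image("scene")[:,:,::-1]
cv2.imwrite("pics/s5.png",cv2.resize(im[120:270,220:380],None,fx=4.5,fy=4,interpolation=cv2.INTER_CUBIC))
o=get_obs(); print(o["position"],o["wrist_force"])
E
```

```text
t: 7.4
position: [568.7, 258.7, 71.9]
orientation: [-0.0, 0.598, 0.802, -0.001]
wrist_force: [0.7, -0.1, -1.0]
gripper_width: 17.3
t: 7.9
position: [569.5, 261.3, 39.3]
orientation: [-0.0, 0.597, 0.802, -0.0]
wrist_force: [0.6, 0.1, -1.2]
gripper_width: 17.5
[569.45519978 261.31599406  39.3278511 ]
[570.13467603 261.27444329  40.37334283] [-0.12505266  0.83958538 -1.52976755]
```

View pics/t5.png

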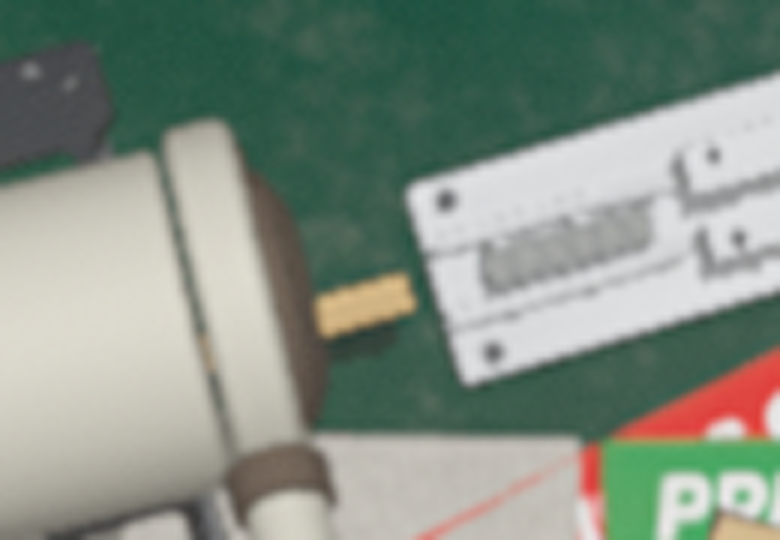

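View pics/s5.png

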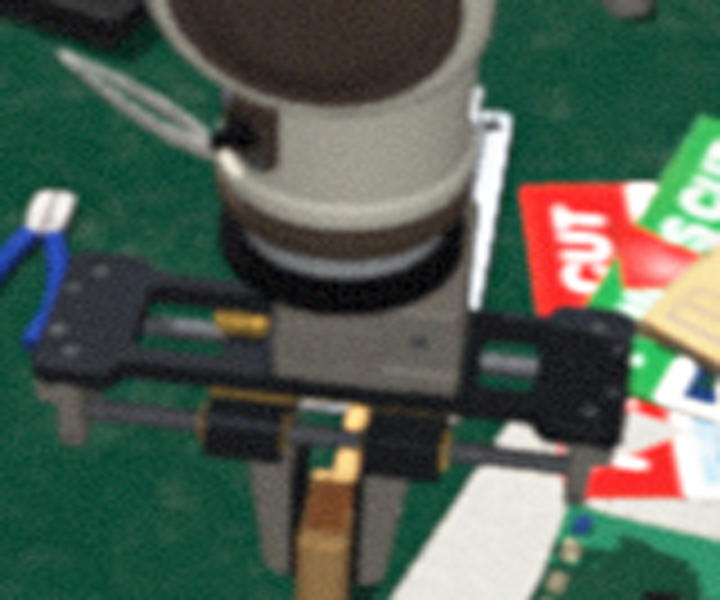

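```bash
python3 - <<'E'
from h import *
T=ext("top"); th=np.radians(-73.35);U=np.array([np.cos(th),np.sin(th)]);N=np.array([-U[1],U[0]])
f=lambda u,v,z:ray(T,(240+u/6,180+v/6),z)
for nm,u,v,z in [("tip",411,292,32),("blade at flange",318,320,32),("plate end mid",438,287,6),("screws mid",(447+493)/2,(200+352)/2,6),("ch mid",441,290,12),("ch mid far",(675+690)/2,(195+260)/2,12),("stripR",(483+487)/2,(248+297)/2,16),("stripF",(648+652)/2,(203+246)/2,16),("roof screws",(712+739)/2,(156+238)/2,25)]:
    p=f(u,v,z)[:2]; print(nm,p.round(1),"u",round(p@U,1),"n",round(p@N,1))
print("tcp", np.array([570,261])@U,np.array([570,261])@N)
E
```

```text
tip [598.2 159.1] u 19.0 n 618.7
blade at flange [588.9 190.2] u -13.5 n 618.7
plate end mid [601.  148.7] u 29.7 n 618.4
screws mid [604.7 137.8] u 41.3 n 618.8
ch mid [599.7 148. ] u 30.0 n 617.0
ch mid far [620.8  65.2] u 115.4 n 613.5
stripR [605.4 133.2] u 45.8 n 618.2
stripF [621.6  76.9] u 104.5 n 617.6
roof screws [630.3  52.1] u 130.7 n 618.8
tcp -86.73803170482017 620.8844609554773
```

The top view shows the tip on the channel axis, with lateral 618.7 for both tip and guide in that view, and the tip about 10 mm short of the plate. I'll descend and start feeding.

```bash
python3 -m jog '[[0,0,0,0,0,0.005,-1],[0,0,0,0,0,0.006,-1],[0,0,0,0,0,0.004,-1],[0,0,0,0,0,0,-1],[0,0,0,0,0,0,-1],[0,0,0,0,0,0,-1]]'
python3 -m jog '[[0,0,0,-0.002,0,0,-1],[0,0,0,-0.004,0,0,-1],[0,0,0,-0.004,0,0,-1],[0,0,0,-0.004,0,0,-1],[0,0,0,-0.004,0,0,-1],[0,0,0,-0.002,0,0,-1],[0,0,0,0,0,0,-1],[0,0,0,0,0,0,-1]]'
```

```text
t: 8.5
position: [569.8, 260.8, 25.1]
orientation: [-0.0, 0.597, 0.802, 0.0]
wrist_force: [-0.4, 0.7, -2.3]
gripper_width: 17.7
t: 9.17
position: [575.5, 241.5, 25.1]
orientation: [-0.0, 0.597, 0.802, 0.0]
wrist_force: [-0.4, -0.2, -0.7]
gripper_width: 17.6
```

```bash
python3 -m jog '[[0,0,0,-0.002,0,0,-1],[0,0,0,-0.002,0,0,-1],[0,0,0,-0.002,0,0,-1],[0,0,0,-0.002,0,0,-1],[0,0,0,-0.002,0,0,-1],[0,0,0,-0.002,0,0,-1],[0,0,0,-0.002,0,0,-1],[0,0,0,-0.002,0,0,-1]]'
python3 - <<'E'
from h import *
im=get_image("top")[:,:,::-1]
cv2.imwrite("pics/t6.png",cv2.resize(im[170:250,290:420],None,fx=6,fy=6,interpolation=cv2.INTER_CUBIC))
o=get_obs(); print(o["position"],o["wrist_force"])
E
```

```text
t: 9.83
position: [580.1, 226.1, 25.1]
orientation: [-0.0, 0.597, 0.802, 0.0]
wrist_force: [0.2, 0.3, -0.8]
gripper_width: 17.8
[580.25274221 225.76722312  25.09482585] [ 0.26308905 -0.09127387 -0.61125034]
```

View pics/t6.png

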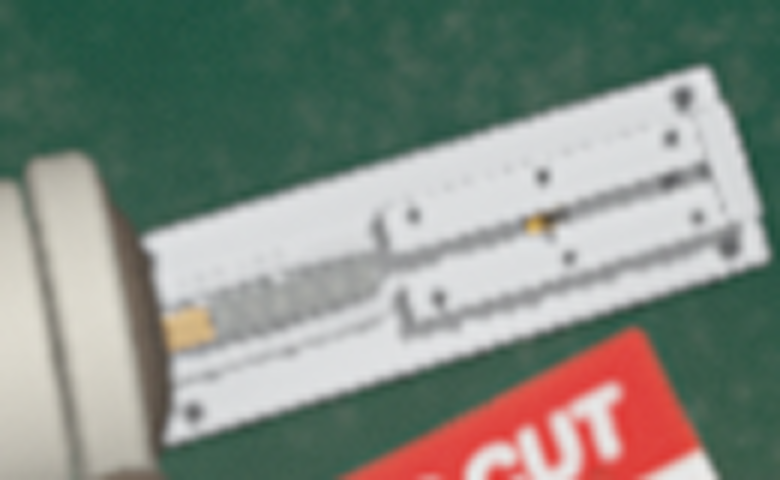

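The blade (tip at crop (213,325)) bears on the strip's rear, and the strip's front is at the mouth taper (385,262). I'll continue in small calls and watch the force.

```bash
cat > f.py <<'E'
from h import *
o=get_obs(); th=np.radians(-73.35);U=np.array([np.cos(th),np.sin(th),0]);N=np.array([-U[1],U[0],0])
F=o["wrist_force"];print("u %.2f n %.2f z %.2f | push %.2f side %.2f z %.2f"%(o["position"]@U,o["position"]@N,o["position"][2],-F@U,F@N,F[2]),o["ft_torque"].round(2))
E
for i in 1 2; do python3 -m jog '[[0,0,0,-0.002,0,0,-1],[0,0,0,-0.002,0,0,-1],[0,0,0,-0.002,0,0,-1],[0,0,0,-0.002,0,0,-1]]' >/dev/null; python3 f.py; done
```

```text
u -42.47 n 620.60 z 25.12 | push -1.06 side -0.64 z -0.86 [ 0.05 -0.12  0.02]
u -34.43 n 620.57 z 25.10 | push -0.83 side 0.63 z -1.01 [ 0.02 -0.06 -0.02]
```

```bash
for i in 1 2 3; do python3 -m jog '[[0,0,0,-0.002,0,0,-1],[0,0,0,-0.002,0,0,-1],[0,0,0,-0.002,0,0,-1],[0,0,0,-0.002,0,0,-1]]' >/dev/null; python3 f.py; done
```

```text
u -26.43 n 620.57 z 25.08 | push -0.21 side -0.06 z -0.24 [-0.   -0.13 -0.04]
u -18.45 n 620.60 z 25.10 | push -0.10 side -0.53 z -1.39 [-0.   -0.05  0.05]
u -10.46 n 620.59 z 25.10 | push 0.66 side 0.26 z -0.83 [ 0.03 -0.05 -0.01]
```

```bash
for i in 1 2 3 4; do python3 -m jog '[[0,0,0,-0.0015,0,0,-1],[0,0,0,-0.0015,0,0,-1],[0,0,0,-0.0015,0,0,-1]]' >/dev/null; python3 f.py; done
python3 - <<'E'
from h import *
im=get_image("top")[:,:,::-1]
cv2.imwrite("pics/t7.png",cv2.resize(im[170:250,290:420],None,fx=6,fy=6,interpolation=cv2.INTER_CUBIC))
E
```

```text
u -6.00 n 620.58 z 25.08 | push 0.26 side 0.20 z -0.52 [ 0.08 -0.12 -0.02]
u -1.52 n 620.61 z 25.11 | push 0.90 side -0.74 z -1.03 [-0.01 -0.04  0.03]
u 3.03 n 620.61 z 25.11 | push -0.17 side 0.61 z -1.14 [-0.   -0.12 -0.05]
u 6.24 n 620.71 z 25.32 | push 5.78 side 1.06 z 1.05 [0.85 0.21 0.03]
```

View pics/t7.png

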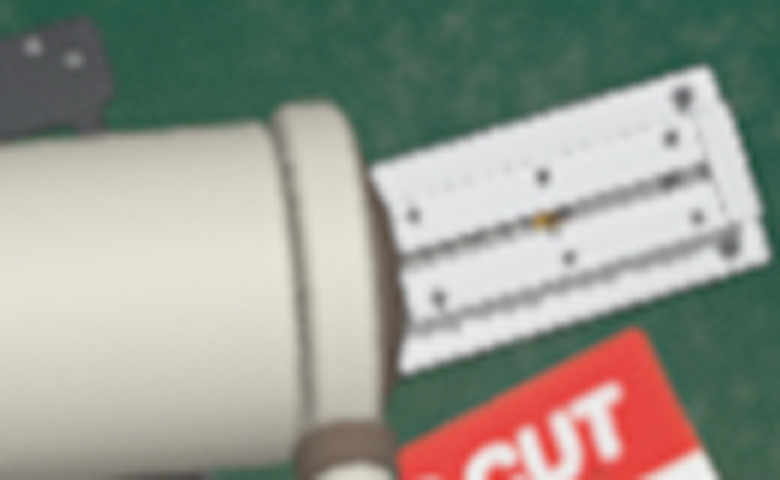

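The push rose to about 6 N and the pin moved from crop (536,224) to (545,220), so the brake is engaged. I'll go on in small steps, checking force after each.

```bash
cat >> f.py <<'E'
import sys
sys.exit(1 if -F@U>8.3 else 0)
E
python3 -m jog '[[0,0,0,-0.0008,0,0,-1],[0,0,0,-0.0008,0,0,-1]]' >/dev/null; python3 f.py &&
python3 -m jog '[[0,0,0,-0.0008,0,0,-1],[0,0,0,-0.0008,0,0,-1]]' >/dev/null; python3 f.py &&
python3 -m jog '[[0,0,0,-0.0008,0,0,-1],[0,0,0,-0.0008,0,0,-1]]' >/dev/null; python3 f.py &&
python3 -m jog '[[0,0,0,-0.0008,0,0,-1],[0,0,0,-0.0008,0,0,-1]]' >/dev/null; python3 f.py
```

```text
u 7.89 n 620.66 z 25.26 | push 5.71 side 1.19 z 0.83 [0.82 0.14 0.  ]
u 9.45 n 620.68 z 25.29 | push 6.09 side -0.14 z 0.42 [0.86 0.21 0.04]
u 11.07 n 620.67 z 25.28 | push 5.15 side 0.05 z 2.12 [0.75 0.2  0.05]
u 12.67 n 620.67 z 25.26 | push 4.66 side -0.31 z 1.36 [0.75 0.12 0.02]
```

```bash

python3 -m jog '[[0,0,0,-0.0006,0,0,-1],[0,0,0,-0.0006,0,0,-1]]' >/dev/null; python3 f.py &&
python3 -m jog '[[0,0,0,-0.0006,0,0,-1],[0,0,0,-0.0006,0,0,-1]]' >/dev/null && python3 f.py &&
python3 -m jog '[[0,0,0,-0.0006,0,0,-1],[0,0,0,-0.0006,0,0,-1]]' >/dev/null && python3 f.py &&
python3 -m jog '[[0,0,0,-0.0006,0,0,-1],[0,0,0,-0.0006,0,0,-1]]' >/dev/null && python3 f.py &&
python3 -m jog '[[0,0,0,-0.0006,0,0,-1],[0,0,0,-0.0006,0,0,-1]]' >/dev/null && python3 f.py &&
python3 -m jog '[[0,0,0,-0.0006,0,0,-1],[0,0,0,-0.0006,0,0,-1]]' >/dev/null && python3 f.py &&
python3 -m jog '[[0,0,0,-0.0006,0,0,-1],[0,0,0,-0.0006,0,0,-1]]' >/dev/null && python3 f.py &&
python3 -m jog '[[0,0,0,-0.0006,0,0,-1],[0,0,0,-0.0006,0,0,-1]]' >/dev/null && python3 f.py
```

```text
u 13.85 n 620.64 z 25.24 | push 5.02 side -0.23 z 1.05 [0.8  0.16 0.  ]
u 15.04 n 620.66 z 25.27 | push 5.23 side -0.56 z 1.67 [0.78 0.14 0.01]
u 16.26 n 620.67 z 25.28 | push 5.39 side -0.08 z 1.32 [ 0.81  0.14 -0.03]
u 17.40 n 620.66 z 25.25 | push 5.53 side -0.39 z 1.53 [ 0.8   0.16 -0.04]
u 18.67 n 620.67 z 25.27 | push 4.83 side -0.50 z 1.05 [ 0.85  0.19 -0.04]
u 19.84 n 620.66 z 25.26 | push 5.79 side -0.40 z 0.93 [0.84 0.17 0.01]
u 21.01 n 620.64 z 25.28 | push 5.11 side 0.03 z 1.02 [0.84 0.2  0.01]
u 22.23 n 620.65 z 25.26 | push 5.07 side -1.39 z 1.42 [0.77 0.16 0.05]
```

```bash

python3 -m jog '[[0,0,0,-0.0006,0,0,-1],[0,0,0,-0.0006,0,0,-1]]' >/dev/null; python3 f.py &&
python3 -m jog '[[0,0,0,-0.0006,0,0,-1],[0,0,0,-0.0006,0,0,-1]]' >/dev/null && python3 f.py &&
python3 -m jog '[[0,0,0,-0.0006,0,0,-1],[0,0,0,-0.0006,0,0,-1]]' >/dev/null && python3 f.py &&
python3 -m jog '[[0,0,0,-0.0006,0,0,-1],[0,0,0,-0.0006,0,0,-1]]' >/dev/null && python3 f.py &&
python3 -m jog '[[0,0,0,-0.0006,0,0,-1],[0,0,0,-0.0006,0,0,-1]]' >/dev/null && python3 f.py &&
python3 -m jog '[[0,0,0,-0.0006,0,0,-1],[0,0,0,-0.0006,0,0,-1]]' >/dev/null && python3 f.py &&
python3 -m jog '[[0,0,0,-0.0006,0,0,-1],[0,0,0,-0.0006,0,0,-1]]' >/dev/null && python3 f.py &&
python3 -m jog '[[0,0,0,-0.0006,0,0,-1],[0,0,0,-0.0006,0,0,-1]]' >/dev/null && python3 f.py &&
python3 -m jog '[[0,0,0,-0.0006,0,0,-1],[0,0,0,-0.0006,0,0,-1]]' >/dev/null && python3 f.py &&
python3 -m jog '[[0,0,0,-0.0006,0,0,-1],[0,0,0,-0.0006,0,0,-1]]' >/dev/null && python3 f.py
```

```text
u 23.44 n 620.66 z 25.25 | push 5.63 side 0.36 z 1.45 [0.86 0.16 0.01]
u 24.63 n 620.64 z 25.26 | push 5.33 side 0.92 z 0.90 [ 0.83  0.19 -0.04]
u 25.83 n 620.65 z 25.27 | push 4.60 side 0.09 z 0.42 [0.82 0.14 0.06]
u 26.98 n 620.65 z 25.25 | push 5.20 side 0.25 z 1.84 [ 0.79  0.17 -0.04]
u 28.24 n 620.67 z 25.27 | push 5.46 side -0.15 z 1.74 [ 0.88  0.21 -0.04]
u 29.44 n 620.64 z 25.26 | push 6.41 side -0.70 z 1.01 [0.85 0.13 0.  ]
u 30.64 n 620.65 z 25.26 | push 5.43 side -0.48 z -0.22 [0.8  0.23 0.02]
u 31.84 n 620.67 z 25.26 | push 4.63 side -0.45 z 0.72 [0.84 0.15 0.06]
u 32.16 n 620.71 z 25.41 | push 10.13 side -1.12 z 3.40 [1.54 0.41 0.02]
```

The push jumped to 10 N with almost no travel, so this is the stop, at about 3.5 mm short of the middle home by estimate. I'll press to about 12 N and hold.

```bash

python3 -m jog '[[0,0,0,-0.0003,0,0,-1],[0,0,0,0,0,0,-1]]' >/dev/null; python3 f.py
python3 -m jog '[[0,0,0,0,0,0,-1],[0,0,0,0,0,0,-1]]' >/dev/null; python3 f.py
```

```text
u 32.14 n 620.69 z 25.44 | push 8.84 side -1.52 z 2.01 [ 1.41  0.38 -0.02]
u 32.15 n 620.71 z 25.44 | push 9.78 side 0.18 z 3.31 [1.42 0.39 0.01]
```

```bash

python3 -m jog '[[0,0,0,-0.0004,0,0,-1],[0,0,0,0,0,0,-1]]' >/dev/null; python3 f.py
python3 -m jog '[[0,0,0,0,0,0,-1],[0,0,0,0,0,0,-1]]' >/dev/null; python3 f.py
```

```text
u 32.20 n 620.71 z 25.50 | push 10.68 side 1.13 z 2.95 [ 1.58  0.42 -0.04]
u 32.19 n 620.72 z 25.48 | push 10.54 side -0.86 z 2.53 [1.52 0.43 0.04]
```

```bash

python3 -m jog '[[0,0,0,-0.0004,0,0,-1],[0,0,0,0,0,0,-1]]' >/dev/null; python3 f.py
python3 -m jog '[[0,0,0,0,0,0,-1],[0,0,0,0,0,0,-1],[0,0,0,0,0,0,-1]]' >/dev/null; python3 f.py
```

```text
u 32.28 n 620.71 z 25.53 | push 10.76 side -1.02 z 3.85 [ 1.7   0.53 -0.07]
u 32.25 n 620.69 z 25.51 | push 11.69 side 0.06 z 3.59 [ 1.77  0.52 -0.07]
```

Pressed at about 11.7 N and held, with no further travel. Now I'll draw the stick straight back.

```bash

python3 -m jog '[[0,0,0,0.001,0,0,-1],[0,0,0,0.002,0,0,-1],[0,0,0,0.003,0,0,-1],[0,0,0,0.004,0,0,-1],[0,0,0,0.005,0,0,-1],[0,0,0,0.006,0,0,-1],[0,0,0,0.006,0,0,-1],[0,0,0,0.006,0,0,-1]]' ; python3 f.py
python3 -m jog '[[0,0,0,0.008,0,0,-1],[0,0,0,0.009,0,0,-1],[0,0,0,0.01,0,0,-1],[0,0,0,0.01,0,0,-1],[0,0,0,0.01,0,0,-1],[0,0,0,0.01,0,0,-1],[0,0,0,0.01,0,0,-1],[0,0,0,0.01,0,0,-1]]' ; python3 f.py
python3 -m jog '[[0,0,0,0.01,0,0,-1],[0,0,0,0.008,0,0,-1],[0,0,0,0.006,0,0,-1],[0,0,0,0.004,0,0,-1],[0,0,0,0.002,0,0,-1],[0,0,0,0,0,0,-1],[0,0,0,0,0,0,-1],[0,0,0,0,0,0,-1]]' ; python3 f.py
python3 - <<'E'
from h import *
im=get_image("top")[:,:,::-1]
cv2.imwrite("pics/t8.png",cv2.resize(im[160:280,220:420],None,fx=4,fy=4,interpolation=cv2.INTER_CUBIC))
E
```

```text
t: 17.85
position: [595.0, 176.2, 25.1]
orientation: [-0.0, 0.597, 0.802, -0.0]
wrist_force: [0.5, -0.5, -0.5]
gripper_width: 17.7
u 1.64 n 620.57 z 25.07 | push -0.59 side 0.33 z -0.55 [ 0.03 -0.15  0.04]
t: 18.52
position: [572.8, 250.5, 25.1]
orientation: [-0.0, 0.597, 0.802, 0.0]
wrist_force: [-0.1, -0.8, -1.1]
gripper_width: 17.9
u -75.89 n 620.55 z 25.10 | push -0.75 side -0.31 z -1.13 [-0.04 -0.06 -0.  ]
t: 19.18
position: [564.7, 277.8, 25.1]
orientation: [0.0, 0.597, 0.802, -0.0]
wrist_force: [0.2, -0.0, -0.1]
gripper_width: 17.9
u -104.33 n 620.61 z 25.10 | push -0.06 side 0.16 z -0.09 [-0.04 -0.14 -0.02]
```

View pics/t8.png

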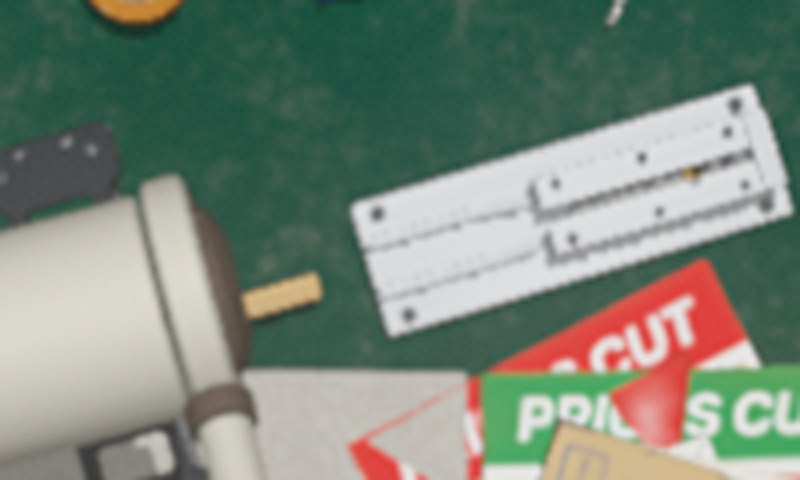

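The trough is empty, the pin moved ahead to crop (690,174), and the stick is clear of the guide. I'll lower the stick to the bench.

```bash

python3 -m jog '[[0,0,0,0,0,0.002,-1],[0,0,0,0,0,0.0025,-1],[0,0,0,0,0,0.0015,-1],[0,0,0,0,0,0.001,-1],[0,0,0,0,0,0,-1],[0,0,0,0,0,0,-1]]' ; python3 f.py
python3 -m jog '[[0,0,0,0,0,0.0005,-1],[0,0,0,0,0,0,-1],[0,0,0,0,0,0,-1]]' ; python3 f.py
```

```text
t: 19.73
position: [564.6, 278.1, 18.1]
orientation: [0.0, 0.597, 0.802, -0.0]
wrist_force: [0.2, -0.0, 0.7]
gripper_width: 18.1
u -104.64 n 620.57 z 18.12 | push -0.08 side 0.19 z 0.67 [-0.09  0.01 -0.07]
t: 19.98
position: [564.7, 278.2, 18.1]
orientation: [0.0, 0.597, 0.802, 0.0]
wrist_force: [-1.8, -1.3, 5.0]
gripper_width: 17.8
u -104.71 n 620.72 z 18.08 | push -0.73 side -2.09 z 4.97 [-0.28  0.32 -0.05]
```

Bench contact at 5 N. Releasing with a partial opening.

```bash

python3 -m jog '[[0,0,0,0,0,0,-0.5],[0,0,0,0,0,0,-0.4],[0,0,0,0,0,0,-0.2],[0,0,0,0,0,0,-0.1],[0,0,0,0,0,0,-0.1],[0,0,0,0,0,0,-0.1]]'
python3 -m jog '[[0,0,0,0,0,-0.003,-0.1],[0,0,0,0,0,-0.006,-0.1],[0,0,0,0,0,-0.015,-0.1],[0,0,0,0,0,-0.03,-0.1],[0,0,0,0,0,-0.03,-0.1],[0,0,0,0,0,-0.03,-0.1],[0,0,0,0,0,-0.03,-0.1],[0,0,0,0,0,0,-0.1]]'
python3 -m jog '[[0,0,0,0.02,0,-0.02,-0.1],[0,0,0,0.03,0,-0.02,-0.1],[0,0,0,0.03,0,-0.02,-0.1],[0,0,0,0.03,0,0,-0.1],[0,0,0,0.03,0,0,-0.1],[0,0,0,0.02,0,0,-0.1],[0,0,0,0,0,0,-0.1],[0,0,0,0,0,0,-0.1]]'
python3 - <<'E'
from h import *
for n in("wrist","top","scene"): cv2.imwrite(f"pics/{n}9.png",get_image(n)[:,:,::-1])
E
```

```text
t: 20.48
position: [564.5, 278.2, 17.5]
orientation: [-0.0, 0.597, 0.802, -0.0]
wrist_force: [-0.1, 0.4, -0.1]
gripper_width: 41.5
t: 21.15
position: [568.7, 279.4, 170.3]
orientation: [0.004, 0.597, 0.802, 0.005]
wrist_force: [0.2, 0.6, 0.8]
gripper_width: 41.1
t: 21.82
position: [518.2, 432.0, 221.5]
orientation: [0.0, 0.596, 0.803, -0.0]
wrist_force: [-0.5, -0.5, -0.2]
gripper_width: 41.3
```

View pics/scene9.png

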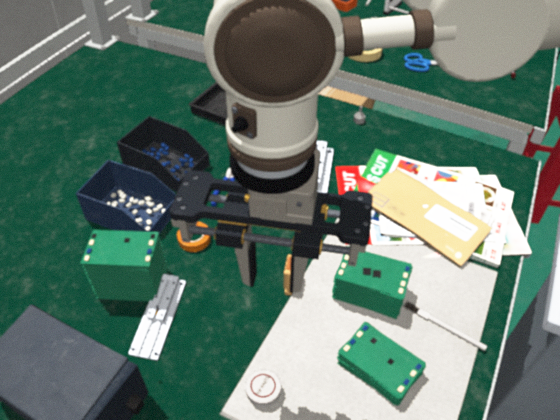

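View pics/top9.png

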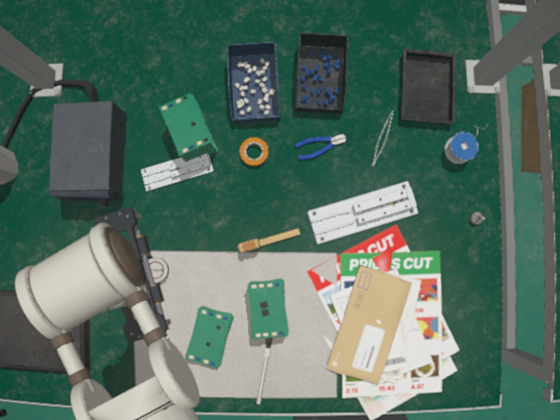

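View pics/wrist9.png

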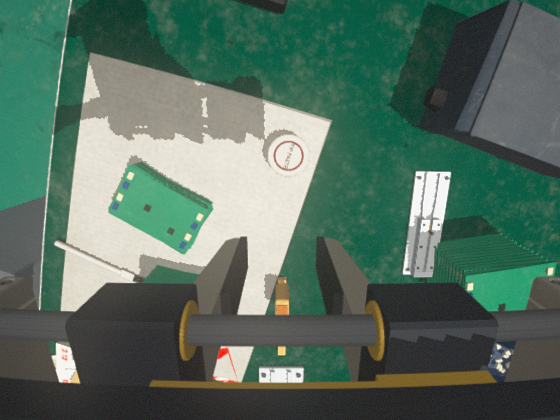

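The stick stands on its blade, block at (248,246) and tip at (299,233) in the top view, and the trough is empty. The block is close to the mat edge, so I'll check that it doesn't straddle it.

```bash
python3 - <<'E'
from h import *
T=ext("top")
for uv in [(200,251),(240,251),(300,252)]: print("mat edge",ray(T,uv,0).round(1))
print("grip",ray(T,(248.5,244.5),52).round(1),"tip",ray(T,(299,233.5),9).round(1))
im=cv2.imread("pics/top9.png"); cv2.imwrite("pics/top9b.png",cv2.resize(im[215:265,225:315],None,fx=8,fy=8,interpolation=cv2.INTER_CUBIC))
im=cv2.imread("pics/top9.png"); cv2.imwrite("pics/top9c.png",cv2.resize(im[170:250,290:420],None,fx=6,fy=6,interpolation=cv2.INTER_CUBIC))
E
```

```text
mat edge [553.3 382.4   0. ]
mat edge [553.5 299.2   0. ]
mat edge [551.5 175.4   0. ]
grip [566.3 278.1  52. ] tip [589.3 177.6   9. ]
```

View pics/top9b.png

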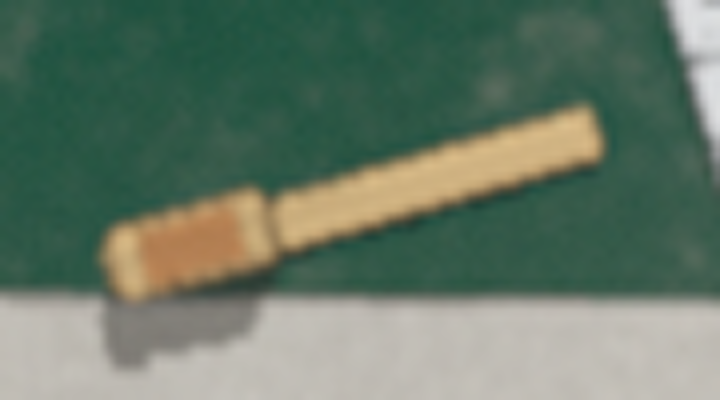

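View pics/top9c.png

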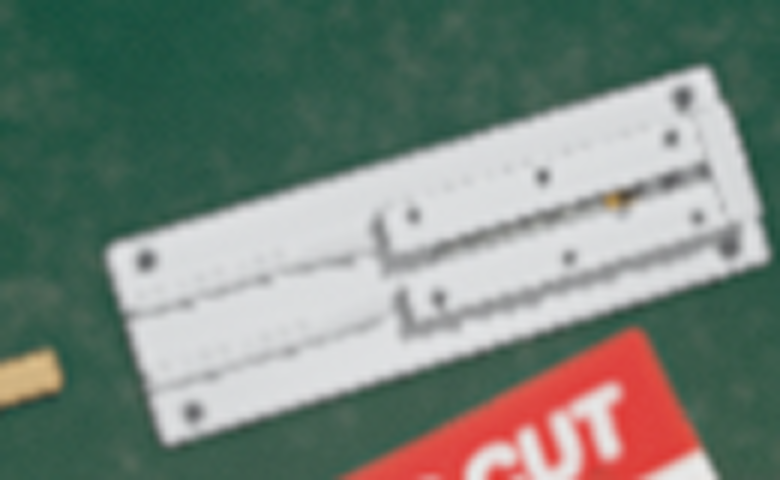

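```bash
python3 - <<'E'
from h import *
T=ext("top")
def off(im,fx,u0,v0,tip,base,blk):
    f=lambda p,z:ray(T,(u0+p[0]/fx,v0+p[1]/fx),z)[:2]
    t=f(tip,9);b=f(base,9);g=f(blk,52);d=(t-b)/np.linalg.norm(t-b);n=np.array([-d[1],d[0]])
    print(im,"dir",np.degrees(np.arctan2(d[1],d[0])).round(1),"block-top lateral",((g-b)@n).round(2),"ahead tip dist",((t-g)@d).round(1))
off("before",7,190,200,(535,168),(243,178),(155,175))
off("after",8,225,215,(598,133),(277,222),(193,245))
E
```

```text
before dir -88.1 block-top lateral -0.55 ahead tip dist 106.1
after dir -74.6 block-top lateral -1.18 ahead tip dist 104.9
```

Block-top offset from the blade line changed only 0.6 mm from the start (about 0.015 rad), so the stick lies flat. Handing in.

```bash
python3 - <<'E'
from bench import *
o=get_obs();print(o["t"],o["wrist_force"],abs(o["qvel"]).max())
print(close_job())
E
```

```text
21.9667 [-0.13207244 -0.20385786 -0.22481661] 0.007139106342487551
the job is handed in; nothing more can be done
None
```

The strip is pressed home on the depth stop, and the stick is drawn out and back flat on the bench. I handed the job in at 22 s of the 58 allowed, and it reported no verdict.

- **Feed:** I gripped the push stick by its block and pushed the strip down the trough into the tunnel. The brake showed as a steady 5–6 N.
- **Stop:** The push then jumped to about 10 N with almost no travel, at an estimated 3.5 mm short of the middle home point. I pressed to about 11.7 N, held it, and drew the stick straight out. The force readings at each check never passed 12 N.

**Last checks:**
- **Strip:** the trough is empty and the pin had moved ahead by about 27 mm, which matches the stick's travel under load. The strip itself could not be seen inside the tunnel.
- **Stick:** it is released and lies outside the guide on its blade. Its rear corner is within about 1 mm of the mat edge, so I checked for tilt and estimated only about 0.015 rad.
- **Arm:** clear of everything and at rest, with about 0 N at the wrist.

**Disagreements:**
- **Calibration:** the top camera and the wrist camera differed by about 2 mm.
- **Pose readings:** they overshot by up to 5 mm just after fast moves, so I aligned the stick to the guide within a single top picture.

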